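# Clear and pop open the touch-latch flap of the tea station

### The job

On the low steel serving station, slide the tea tin off the flap it stands on, onto the plain deck between the two flaps, without picking it up; it must stay upright. Then press that flap down near its free edge, on the round mark, until its touch catch lets go, and let it spring up ajar, finishing with your fingers clear of it. Leave the other flap with the cup on it shut, and leave the cup, the shaker and everything else around where they are.

Things in the scene. Friction and masses are not known exactly. Their poses are not given: they have to be found in the camera images.
- station: plain middle deck of a low fixed metal serving station, 240 mm deep (its x) by 150 wide (its y), 70 mm high. Origin under its centre, on the counter; x points to the station's back (away from the robot, turned up to 0.3 rad), y left, z up. A flap unit of equal height adjoins it, flush, left and right. The flaps lie from 98 to 224 mm sideways of the origin, x from -68 to +52 mm.
- unit_a: the flap unit that carries the tin, on the left or the right of the middle deck (it varies): fixed, 240 x 170 mm, 70 mm high, centred 161 mm sideways of the station's origin. Origin under its centre, on the counter, axes as the station's.
- tin: closed round steel tea tin, 68 mm diameter (71 mm at its cap), 70 mm tall, 0.17 to 0.35 kg, standing loose on flap_a, near its middle. Origin at the centre of its underside, z up; its yaw means nothing.
- flap_a_spot (a point): centre of the round mark (22 mm across) on top of the tin's flap, where to press: 25 mm from the free edge (the one towards the robot), mid-width, 95 mm from the hinge line at the flap's back. Flush with the deck, 70 mm above the counter, when shut. Axes as the station's while shut. Moves with the flap.
- flap_a (a joint): angle (rad) of the tin's flap, a 120 x 124 mm steel plate: 0 shut, negative pressed in (stop at -0.06: 5.7 mm down at the mark), positive open. Pressing the mark takes about 5 N to start, 9 N to reach the stop; the touch catch lets go once it is 4 mm down; as the finger rises the spring swings the flap to 0.45 rad (free edge 52 mm above the deck), where it stays.
- flap_b (a joint): angle (rad) of the other, identical flap, on which the cup stands: 0 shut; it must stay shut.
- cup: white mug, 68 mm across, 65 mm tall with a side handle, standing on flap_b. Origin at the centre of its underside. Leave alone.
- shaker: small glass shaker with a steel cap, 36 mm diameter, 75 mm tall, on the middle deck near its back edge, about 90 mm behind the station's origin. Origin at the centre of its underside. Leave alone.
- soap: white detergent bottle, 68 mm diameter, 200 mm tall, on the counter to the left of the station. Origin at the centre of its underside. Leave alone.
- bowl: white bowl, 130 mm across, 50 mm tall, on the counter to the left. Origin at the centre of its underside. Leave alone.
- jar: amber glass jar, 70 mm diameter, 100 mm tall, on the counter to the right. Origin at the centre of its underside. Leave alone.
- glass: drinking glass, 60 mm across, 85 mm tall, on the counter to the right, nearer the robot than the station. Origin at the centre of its underside. Leave alone.
- spatula: spatula lying on the white chopping board on the counter to the right. Leave alone.
Things that resemble listed ones, but are neither listed nor needed, are in the scene too. What is shaped like the tin but purple is not meant.

How it is judged (in metres and radians):
On the way, in this order (a step that is already met when the one before it is completed fails the run):
1. the tin stands upright on the plain deck between the flaps, wholly off both, while its flap is still shut (y of tin in the frame of station between -0.062 and 0.062 m and angle between tin's own z axis and vertical below 0.1 rad and linear speed of tin below 0.02 m/s and value of joint flap_a below 0.05 rad), for 0.2 s.
2. the flap's catch has let go and it has sprung ajar (value of joint flap_a above 0.3 rad), for 0.2 s.
At the end, for the whole second after the job is handed in: The flap that carried the tin is ajar (over 0.3 rad), the other shut (under 0.03 rad); the tin stands upright and at rest on the plain deck between the flaps, its centre within 62 mm sideways and 120 mm fore and aft of the deck's centre, tilt under 0.1 rad (value of joint flap_a above 0.3 rad and value of joint flap_b below 0.03 rad and y of tin in the frame of station between -0.062 and 0.062 m and x of tin in the frame of station between -0.12 and 0.12 m and height (world z) of tin between 0.065 and 0.075 m and angle between tin's own z axis and vertical below 0.1 rad and linear speed of tin below 0.02 m/s); the robot touches nothing.
It fails at once if the tin is lifted more than 12 mm off the deck (height (world z) of tin above 0.082 m).
It fails at once if the tin is tipped by more than 0.4 rad or falls off the deck (angle between tin's own z axis and vertical above 0.4 rad or height (world z) of tin below 0.055 m).
It fails at once if the other flap is released (value of joint flap_b above 0.08 rad).
It fails at once if the cup or the shaker is moved more than 20 mm (distance of any of cup, shaker from where it was at the start of the episode above 0.02 m).
It fails at once if another thing on the counter is moved more than 30 mm (distance of any of soap, bowl, jar, glass, spatula from where it was at the start of the episode above 0.03 m).
It also fails if it takes over 45 s, if anything falls off the work surface, if the arm or the gripper's body presses on something with over 40 N, if the wrist force passes 120 N, or if a joint passes its speed limit or range.

### The arm

A 6-joint arm with a two-finger parallel gripper is mounted at the origin on the work surface. World frame = base frame: x ahead of the robot, y to its left, z up, the work surface at z = 0. Lengths are in mm, angles in degrees, forces in N, time in s.
With the tool pointing down it reaches from about 325 to 775 mm from the base axis. Payload 9.3 kg.
Tool frame: the origin (TCP) lies at the very end of the fingers, on their centre line; the grasp point (between the pads) lies 19 mm behind it (env.pinch_z is the distance from the TCP to the grasp point, in mm); z points along the fingers, y is the line along which they close (so a half turn about z gives the same grasp; the last joint's range is limited). The gripper opens to 85 mm and grips with 20 to 120 N. Pads are 22 mm wide; open, the fingers measure 114 mm over their backs; the gripper's body (76 mm by 85 mm) begins 54 mm behind the grasp point. The pads swing forward as they close: fully open they stand 13 mm farther back than shut.
Start: joints at [56.803, 14.817, 1.232, 76.415, 0, 81.257], TCP at [227.679, 500.659, 231.279] pointing down, gripper open.
Joint ranges: [-174.27, 174.27], [-52.1, 104.24], [-59.71, 78.15], [-110.17, 111.67], [-87.03, 83.33], [-180, 180]. Speed limits (degrees/s): [127.2, 127.2, 159.86, 180, 180, 180].

### API

Orientations are given as a 3x3 rotation matrix whose columns are the frame's x, y, z axes.
In Python, from plant import env, vision gives the robot as it stands. Calls block until the motion is done:
- env.reach(position, orientation): joint-space move of the TCP to a pose.
- env.movel(position, v=150, frame=None, guard=None): straight line of the TCP; frame=None keeps the orientation; v is the mean speed in mm/s. With guard (N) it stops when the force on the tool has changed by that much, and returns True; else False.
- env.set_joints(angles): joint-space move.
- env.set_gripper(opening): finger opening in mm; the grip force is fixed at half the most; returns when the fingers have stopped.
- env.wait(seconds).
- env.solve_ik(position, orientation): joint angles nearest the present ones, or None.
- vision.get_image(name): name is "side" or "top" or "wrist"; returns the picture (384x512x3 uint8, red, green, blue); there is no depth.
- vision.get_calibration(name): a dict with "fx", "fy", "cx", "cy" (pixels), "R" (3x3) and "t" (3): a world point X has camera coordinates R X + t. Camera axes: x right, y down, z forward; pixel columns grow to the right and rows downward; lengths in mm; the calibration is good to about 2 mm. The wrist camera is an equidistant fisheye: a pixel r from the principal point sees the ray r / f radians off the axis. A picture is of the moment at which its call begins: read the wrist's pose just before it. get_calibration takes no time and is no camera call; for the wrist camera it gives the pose at the moment of the call.
A pose or a line that the arm cannot do raises env.Unreachable and nothing moves.
- env.job_done(): hands the job in; it is judged then, once.
Readings, each from a call of its own:
- env.get_time(): time.
- env.get_joint_pos(): joint angles.
- env.get_joint_velocities(): joint speeds.
- env.get_effort(): joint torques, N m.
- env.get_ee_pos(): TCP position.
- env.get_eef_rot(): TCP orientation.
- env.get_ft_force(): force on the tool from outside, world axes, zero at the start.
- env.get_wrist_torque(): the same for the moment, N m.
- env.get_width(): finger opening in mm.
- env.get_grip_force(): force on a finger pad.
Only numpy, scipy, OpenCV 4.12 (cv2) and the standard library are available. Lean on these libraries where they do the work, as an engineer would, in place of code of your own. Each camera call takes 0.05 s, during which the arm holds its last target. There are 200 camera calls.

## Working session

There is one attempt and no reset: what is moved stays moved. The work goes in short steps, each a Python script; the robot and the scene stay as the last script left them, time stands still between calls to the robot, and variables do not carry over. Pictures are saved under pics/ and viewed, at most 10 in all, crops included, and the job is handed in when it is done.

```bash
mkdir -p pics; python3 - <<'E'
from plant import env, vision
import cv2, numpy as np
for n in("top","side"):
    im=vision.get_image(n); cv2.imwrite(f"pics/{n}0.png",cv2.resize(im[:,:,::-1],(800,600),interpolation=cv2.INTER_CUBIC)); np.save(f"pics/{n}0.npy",im)
    c=vision.get_calibration(n); print(n,{k:np.round(v,3).tolist() for k,v in c.items()})
E
```

```text
top {'fx': 393.781, 'fy': 393.781, 'cx': 248.523, 'cy': 182.94, 'R': [[-0.116, -0.993, -0.002], [-0.973, 0.114, -0.202], [0.201, -0.022, -0.979]], 't': [30.231, 559.048, 1278.305]}
side {'fx': 466.303, 'fy': 466.303, 'cx': 262.973, 'cy': 195.577, 'R': [[0.845, -0.535, 0.0], [-0.348, -0.55, -0.759], [0.406, 0.642, -0.651]], 't': [-498.653, 245.518, 1206.366]}
```

View pics/top0.png

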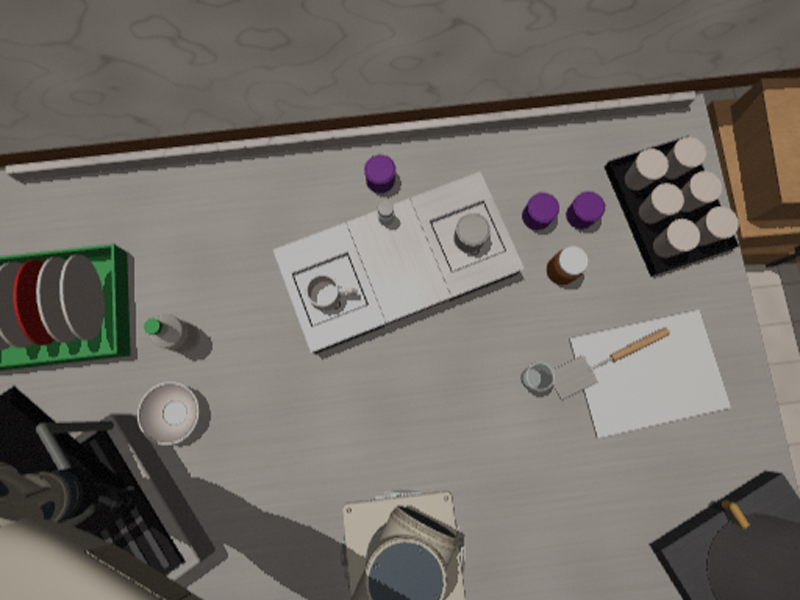

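View pics/side0.png

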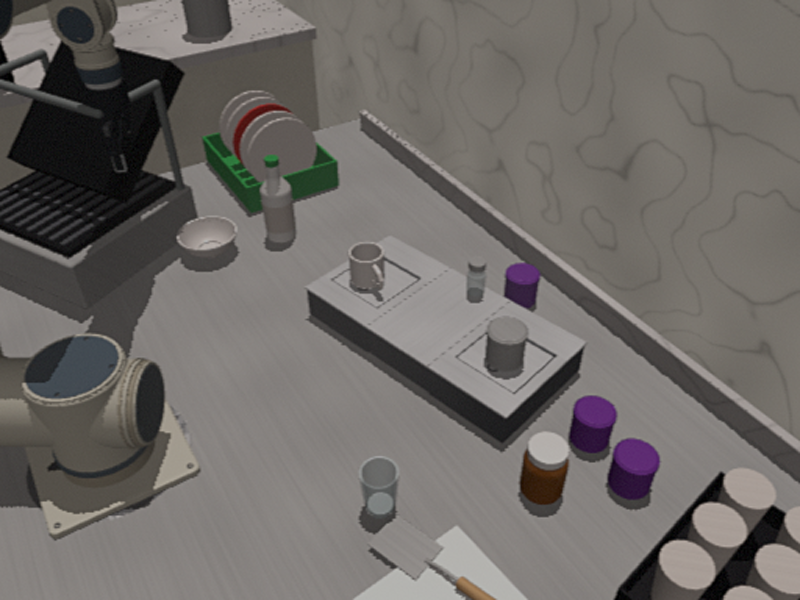

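The scene: the steel tin is at top (472,232) / side (506,345), on the right flap. Lookalikes in top: purple tins at (380,173), (541,210) and (587,210), the amber jar at (568,265), and the white cups in the black tray. I choose the bare steel one on the flap; the mug is at (325,292) on the left flap. Next, a close crop.

```bash
python3 - <<'E'
import cv2, numpy as np
im=np.load("pics/top0.npy")[105:232,168:343,::-1]; cv2.imwrite("pics/topc.png",cv2.resize(im,None,fx=4.5,fy=4.5,interpolation=cv2.INTER_CUBIC))
im=np.load("pics/side0.npy")[145:285,190:380,::-1]; cv2.imwrite("pics/sidec.png",cv2.resize(im,None,fx=4.2,fy=4.2,interpolation=cv2.INTER_CUBIC))
E
```

```text
(no output)
```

View pics/topc.png

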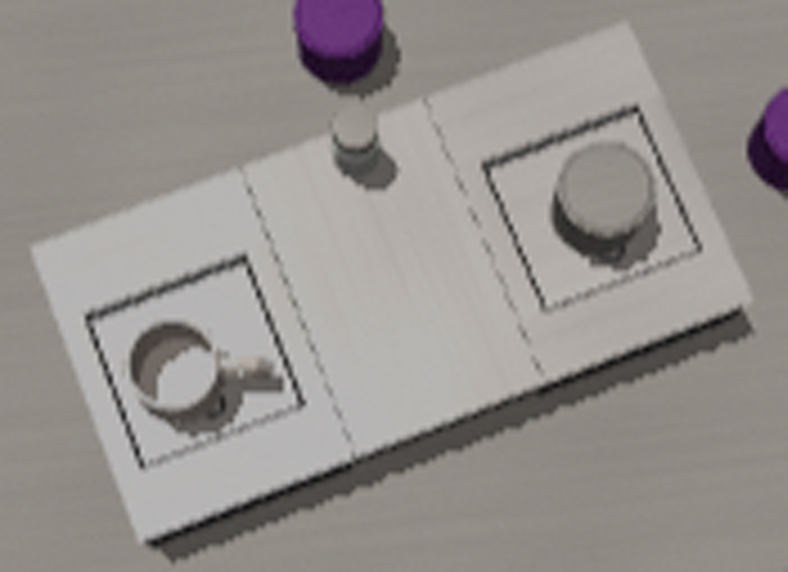

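View pics/sidec.png

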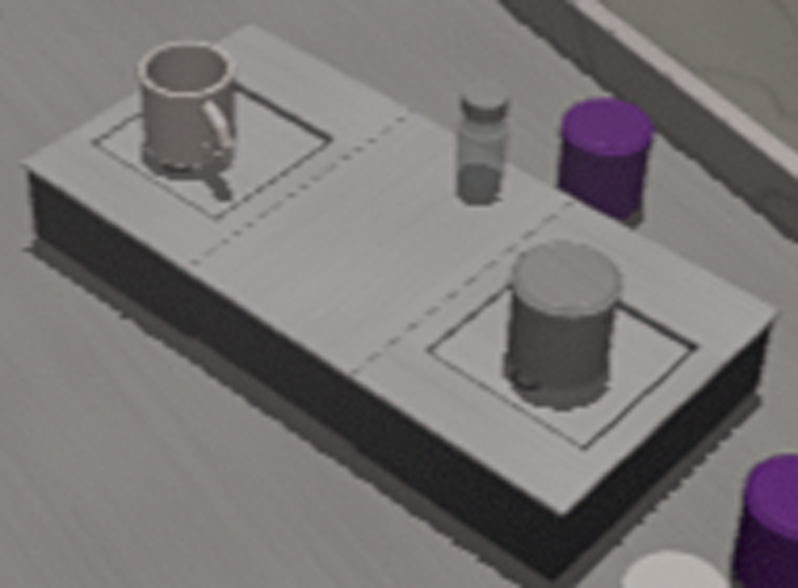

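```bash
cat >h.py <<'E'
import numpy as np
from plant import env, vision
from scipy.optimize import least_squares
C={n:vision.get_calibration(n) for n in("top","side")}
def proj(n,X):
    c=C[n]; p=np.atleast_2d(X)@np.array(c["R"]).T+np.array(c["t"])
    return np.c_[c["fx"]*p[:,0]/p[:,2]+c["cx"],c["fy"]*p[:,1]/p[:,2]+c["cy"]]
def W(s,P):  # station -> world
    P=np.atleast_2d(P); c,n=np.cos(s[2]),np.sin(s[2])
    return np.c_[s[0]+c*P[:,0]-n*P[:,1],s[1]+n*P[:,0]+c*P[:,1],P[:,2]]
def tc(a): return (np.array(a,float)+.5)/4.5-.5+[168,105]
def sc(a): return (np.array(a,float)+.5)/4.2-.5+[190,145]
E
python3 - <<'E'
from h import *
K=lambda L:np.array([(a,b,70.) for a,b in L])
T=K([(120,246),(120,-246),(-120,-246),(-120,246),(52,-98),(52,-224),(-68,-224),(-68,-98),(52,224),(52,98),(-68,98),(-68,224)])
tp=tc([(33,245),(629,22),(750,303),(147,542),(485,163),(637,108),(700,250),(546,311),(88,316),(247,258),(302,405),(143,467)])
S=K([(120,246),(120,-246),(-120,-246),(-120,246),(-68,-98),(-68,-224),(52,-224),(-68,224),(-68,98),(52,98)])
sp=sc([(250,27),(775,315),(562,513),(26,165),(430,350),(583,447),(695,347),(93,142),(217,215),(331,139)])
f=lambda s:np.r_[(proj("top",W(s,T))-tp).ravel(),(proj("side",W(s,S))-sp).ravel()]
r=least_squares(f,[600,0,.3]); s=r.x; print(s,np.abs(r.fun).max(),np.sqrt(np.mean(r.fun**2)))
np.save("s.npy",s)
def fit(pt,ps,z):
    g=lambda q:np.r_[(proj("top",W(s,[q[0],q[1],z]))-pt).ravel(),(proj("side",W(s,[q[0],q[1],z]))-ps).ravel()]
    r=least_squares(g,[0,-100]); return r.x,r.fun
t,e=fit(tc((606,190)),sc((567,277)),140); print("tin",t,e)
print("shaker",*fit(tc((355,130)),sc((485,103)),145))
c,n=np.cos(s[2]),np.sin(s[2]); xs=np.array([c,n,0]); z=np.array([0,0,-1.])
for sg in(1,-1):
    y=sg*xs; R=np.c_[np.cross(y,z),y,z]
    for P in [(t[0],-235,200),(t[0],-235,79),(t[0],-40,79),(-43,-161,66)]:
        p=W(s,P)[0]; q=env.solve_ik(p,R); print(sg,p.round(),np.hypot(*p[:2]).round(),None if q is None else np.round(q))
E
```

```text
[ 6.13520737e+02 -6.27106707e+01  2.59335310e-01] 1.583565071419514 0.520839081643252
tin [ -14.42396753 -161.21197635] [ 0.6747508  -0.35921724 -0.47904748 -0.49533218]
shaker [ 90.39338445 -10.29663383] [ 1.19901558  0.09447141 -0.39548315 -1.62549967]
1 [ 660. -294.  200.] 722.0 [-31.  33.  26.  83.   0.  45.]
1 [ 660. -294.   79.] 722.0 [-31.  35.  12.  67.   0.  45.]
1 [ 610. -105.   79.] 619.0 [-18.  26.  -5.  59.   0.  58.]
1 [ 613. -229.   66.] 655.0 [-28.  30.  -0.  60.   0.  47.]
-1 [ 660. -294.  200.] 722.0 [ -31.   33.   26.   83.    0. -135.]
-1 [ 660. -294.   79.] 722.0 [ -31.   35.   12.   67.    0. -135.]
-1 [ 610. -105.   79.] 619.0 [ -18.   26.   -5.   59.    0. -122.]
-1 [ 613. -229.   66.] 655.0 [ -28.   30.   -0.   60.    0. -133.]
```

```bash
cat >>h.py <<'E'
try: s=np.load("s.npy")
except Exception: s=None
if s is not None:
    y_=np.array([np.cos(s[2]),np.sin(s[2]),0]); R=np.c_[np.cross(y_,[0,0,-1.]),y_,[0,0,-1.]]
    at=lambda x,y,z:W(s,[x,y,z])[0]
E
python3 - <<'E'
from h import *
import cv2
p=env.get_ee_pos(); env.movel([p[0],p[1],290])
env.set_gripper(45)
env.reach(at(-14,-228,240),R)
print(env.movel(at(-14,-228,110)), env.movel(at(-14,-228,80),v=60,guard=8), env.get_ee_pos(), env.get_ft_force(), env.get_time())
if1=env.movel(at(-14,-150,80),v=50,guard=15); print(if1,env.get_ft_force(),env.get_time())
im=vision.get_image("side")[145:285,190:380,::-1]; cv2.imwrite("pics/push1.png",cv2.resize(im,None,fx=4.2,fy=4.2,interpolation=cv2.INTER_CUBIC))
E
```

```text
False False [ 658.45856236 -286.7110534    79.88343157] [ 0.0868964  -0.61760891 -0.09815615] 5.925
False [ 1.03620289 -2.43757974  0.83249687] 7.6333
```

View pics/push1.png

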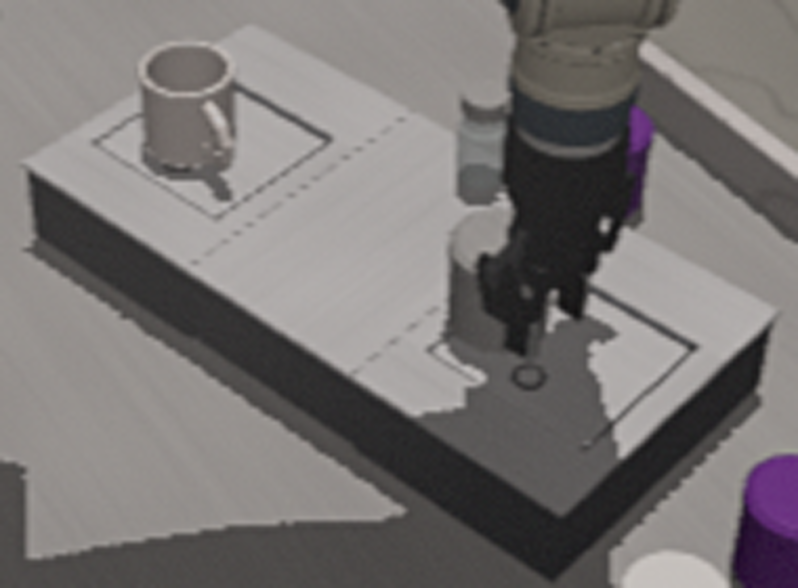

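The tin is upright in the fork and sliding (about (485,280)). The mark is uncovered at crop (529,376). I'll continue the push.

```bash
python3 - <<'E'
from h import *
import cv2
print("mark pred",proj("side",at(-43,-161,70)),"seen",sc((529,376)))
print(env.movel(at(-14,-40,80),v=50,guard=15)); env.wait(.3)
env.movel(at(-14,-110,80),v=80); env.movel(at(-14,-130,200)); env.set_gripper(0)
env.reach(at(-43,-161,130),R); print(env.get_time())
im=vision.get_image("side")[145:285,190:380,::-1]; cv2.imwrite("pics/push2.png",cv2.resize(im,None,fx=4.2,fy=4.2,interpolation=cv2.INTER_CUBIC))
E
```

```text
mark pred [[315.47111919 234.36648746]] seen [315.57142857 234.14285714]
False
13.2417
```

View pics/push2.png

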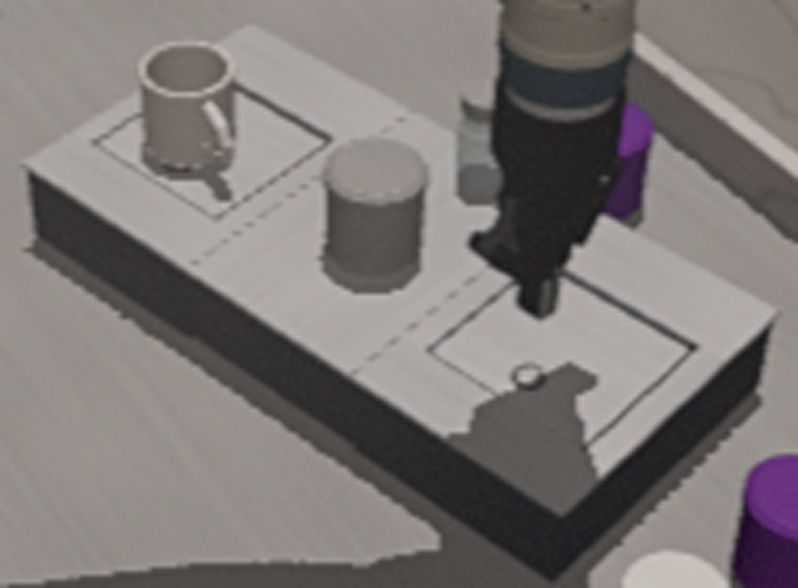

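The tin stands upright, centred near crop (374,170 top), between the dashed lines. I'll verify its position numerically, then press.

```bash
python3 - <<'E'
from h import *
import cv2
r=least_squares(lambda q:(proj("side",at(q[0],q[1],140))-sc((375,170))).ravel(),[0,0]); print("tin",r.x)
assert abs(r.x[1])<45
env.movel(at(-43,-161,80),v=80)
g=env.movel(at(-43,-161,62),v=15,guard=13); print(g,env.get_ee_pos(),env.get_ft_force())
env.movel(at(-43,-161,90),v=60); env.movel(at(-43,-161,220)); env.wait(.5); print(env.get_time(),env.get_ft_force())
im=vision.get_image("side")[145:285,190:380,::-1]; cv2.imwrite("pics/press.png",cv2.resize(im,None,fx=4.2,fy=4.2,interpolation=cv2.INTER_CUBIC))
E
```

```text
tin [-17.36716223  -4.58805583]
True [ 613.3580406  -229.36681755   64.52692312] [-1.4427514   0.43242077  6.46234655]
17.225 [-0.15422213 -0.7824751  -0.06680772]
```

View pics/press.png

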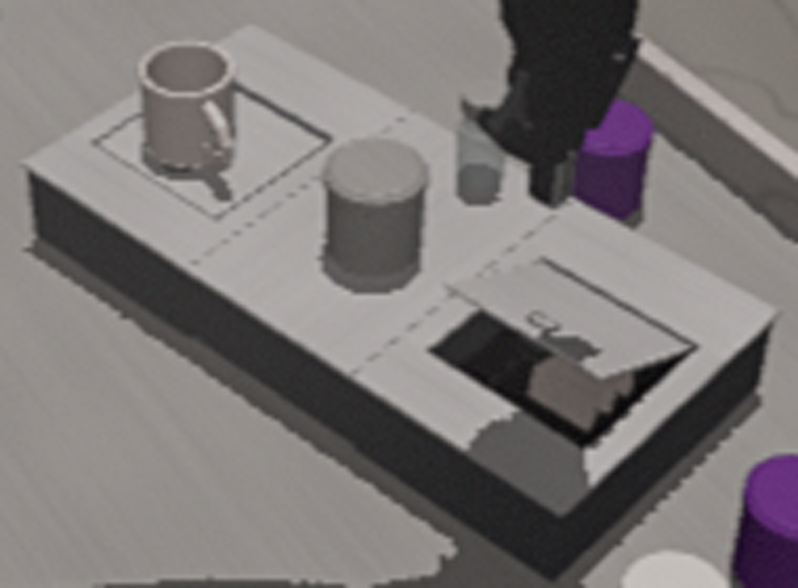

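The flap is ajar (free edge from (447,288) to (602,378)), the tin and cup are undisturbed, and the fingers are well above. I'll check the angle and hand in.

```bash
python3 - <<'E'
from h import *
r=least_squares(lambda a:np.r_[[(proj("side",at(52-120*np.cos(a[0]),y,70+120*np.sin(a[0])))-sc(p)).ravel() for y,p in((-98,(447,288)),(-224,(602,378)))]].ravel(),[.3]); print(r.x,r.fun)
assert r.x[0]>.35
print(env.job_done())
E
```

```text
[0.43612375] [-0.89021961 -0.7889578   0.19941454  0.53624114]
the job is handed in; nothing more can be done
None
```

I slid the tea tin upright onto the middle deck, about 5 mm sideways of its centre. I then pressed its flap on the mark and it sprang ajar to about 0.44 rad, measured from the side camera. The fingers finished clear, the other flap and the cup and shaker looked undisturbed in the last picture, and the job is handed in.

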